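# Tap the alternator shoe home under the belt guard

### The arm

A 6-joint arm with a two-finger parallel gripper is mounted at the origin on the work surface. World frame = base frame: x ahead of the robot, y to its left, z up, the work surface at z = 0. Lengths are in mm, angles in rad, forces in N, time in s.
With the tool pointing down it reaches from about 350 to 875 mm from the base axis. Payload 4.2 kg.
Tool frame: the origin (TCP) lies at the very end of the fingers, on their centre line; the grasp point (between the pads) lies 19 mm behind it; z points along the fingers, y is the line along which they close (so a half turn about z gives the same grasp; the last joint's range is limited). The gripper opens to 85 mm and grips with 20 to 120 N. Pads are 22 mm wide; open, the fingers measure 114 mm over their backs; the gripper's body (76 mm by 85 mm) begins 54 mm behind the grasp point. The pads swing forward as they close: fully open they stand 13 mm farther back than shut.
Start: joints at [1.446, 0.385, 0.008, 0, -1.194, -0.259], TCP at [233.996, 579.521, 231.312] pointing down, gripper open.
Joint ranges: [-3.14, 3.14], [-1.21, 2.06], [-1.07, 1.41], [-3.16, 2.05], [-2.99, -0.16], [-3.1, 3.1]. Speed limits (rad/s): [2.79, 2.79, 3.14, 3.14, 3.14, 3.14].

### API

Orientations are given as a unit quaternion [x, y, z, w].
In Python, from bench import read_state, get_image, camera_model, job_done gives the robot as it stands.
- The arm moves only by the shell command python3 -m handwheel 'ROWS'. ROWS is JSON, a list of rows, each a list of 7 numbers: the shift along the tool's x, y, z in m, then the turn, a rotation vector about the tool's x, y, z in rad, then the gripper's target within -1 to 1 (fully open at 1, half-way at 0, shut at -1). In form: [[dx, dy, dz, wx, wy, wz, jaw], ...]. A call has 1 to 10 rows; each row is the pose to reach, as a shift and turn from the pose commanded when the call began, along the tool's axes at that moment; what a row does not reach only later rows make up. A row lasts 1/8 s, in which the tool goes at most 62.5 mm and 10.7 degrees, less where a joint would pass 70% of its speed; a pose out of reach is approached as far as the arm can. A call with a gripper value outside its range is refused whole. The fingers move at their own pace and stop on an object; the grip force is fixed at half the most. Time passes only in rows, so rows that repeat a pose let the fingers close. It gives the time, the measured TCP pose, the force, the opening and the grip force at its end, in the units of the state.
- read_state(): the state, without advancing time (a new reading comes with each control period).
- get_image(name): name is "side" or "top" or "wrist"; returns (picture, depth): 400x640x3 uint8, blue, green, red; 400x640 float32, mm along the optical axis (not along the pixel's ray), 0 where there is no reading.
- camera_model(name): a dict with "K" (3x3 intrinsics, pixels), "dist" ([k1, k2, p1, p2, k3] as OpenCV has them; the pictures are not rectified), "rvec" (rotation vector, rad) and "tvec" (3), from world to camera coordinates, as OpenCV has them; the wrist camera has in their place "hand_eye" (4x4, takes a point from camera to tool coordinates, whose origin is the TCP and whose axes are the flange's). Camera axes: x right, y down, z forward; pixel columns grow to the right and rows downward; lengths in mm; the calibration is good to about 2 mm. A picture is of the moment at which its call begins: read the wrist's pose just before it. camera_model takes no time and is no camera call.
- job_done(): hands the job in; it is judged then, once.
The state is a dict: "clock": time; "joints": joint angles; "joint_vel": joint speeds; "joint_efforts": joint torques, N m; "position": TCP position; "ee_rot": TCP orientation; "contact_force": force on the tool from outside, world axes, zero at the start; "wrist_torque": the same for the moment, N m; "gripper_width": finger opening in mm; "grasp_force": force on a finger pad.
Only numpy, scipy, OpenCV 4.12 (cv2) and the standard library are available. Lean on these libraries where they do the work, as an engineer would, in place of code of your own. Each camera call takes 0.05 s, during which the arm holds its last target. There are 200 camera calls.

### The job

Take the push bar from its wooden rest and, with one end of it, nudge the aluminium shoe along its guide rails under the guard in small gentle taps until it is fully home against the hidden stop. Feel for the stop and do not force it, and do not touch the shoe with the fingers. Then lay the bar back in its rest and let go, leaving the other things on the bench alone.

Things in the scene. Friction and masses are not known exactly. Their poses are not given: they have to be found in the camera images.
- stand: Grey steel mounting stand, fixed. Base plate 232 mm long (x -112 to +120 mm), 120 wide, 8 thick. Origin: bench surface, centre line. Its x axis is the way the shoe slides home (world +y within 12 degrees), z up. Two guide rails run its whole length, 53 mm apart inside, 13 mm wide, tops 17 mm above the bench.
- guard_mouth (a point): Centre of the top edge of the belt guard's open mouth, on the stand at x = -20 mm, 88 mm up. The guard covers x -20 to +120 mm, inner width 88, roof 88 to 92 mm above the bench. Inside, unseen, a stop block is clamped with its face anywhere from x = 45 to 90 mm (differs each time); the face, 46 mm wide, 9 to 59 mm up, is firm rubber that gives about 1 mm per 6 N.
- shoe: Loose aluminium slide block between the rails, 60 mm along its x, 50 wide, 50 high, with an upright ear (12 x 34 mm, 18 tall) on top; about 0.6 kg, varying. Origin: centre of its underside, 8 mm above the bench. x points along the rails to the stop; near face at x = -30 mm, front face at x = +30 mm.
- shoe_face (a point): Centre of the shoe's near face, where the bar pushes, 33 mm above the bench. The shoe starts 45 to 115 mm short of home and drags with 2 to 6 N of dry friction, which also holds it where it is left. More than 22 N from the bar, or moving the shoe faster than 0.15 m/s, is forcing it.
- bar: Push bar: straight square bar 180 mm long (its x), 20 x 20 mm, dark steel with brass-faced ends, 0.22 kg, balanced in the middle; either end may push. Origin: middle of its underside. Starts in the rest, along the rest's x axis, underside 30 mm above the bench. Held in the middle, its end reaches far enough under the guard.
- rest: Wooden rest, fixed: two notched saddles 16 mm long at x = -60 and +60 mm; notch floor 30 mm above the bench, notch 30 mm wide between 10 mm lips that rise to 40 mm; 50 mm wide over all. Between the saddles only a strip 6 mm high, 12 wide. Origin: on the bench under its middle; the bar lies along its x axis (world y within 18 degrees).
- seat_pin (a joint): Thin sprung feeler pin (8 mm in diameter) in the face of the hidden stop, reading how far the shoe has pushed it in, in metres: 0 when free (it stands 4 mm proud of the rubber face), 0.004 when the shoe just meets the rubber, a little more as the rubber gives. Its spring (0.3 N) is far too weak to be felt or to push the shoe back.
- end_cover: Bystander: aluminium alternator end cover, disc 110 mm in diameter with two lugs (150 mm over them), 40 mm high; origin at the centre of its underside. Leave alone.
- socket: Bystander: steel socket standing upright, 28 mm in diameter, 40 mm high; origin at the centre of its underside. Leave alone.
- screwdriver: Bystander: screwdriver lying on the bench, about 200 mm long. Leave alone.
Not all that is in view belongs to the job. What is shaped like the bar but turquoise is not meant. Leave any purple look-alike of the shoe alone.

How it is judged (in metres and radians):
On the way, in this order (a step that is already met when the one before it is completed fails the run):
1. the push bar is lifted out of its rest (height (world z) of bar above 0.055 m), for 0.1 s.
2. the shoe is home against the hidden stop (seat pin pushed in, gap under 1.5 mm) (value of joint seat_pin above 0.0025 m), for 0.2 s.
At the end, for the whole second after the job is handed in: The shoe stands within 1.5 mm of the hidden stop (seat pin read above 2.5 mm), and the bar lies still in both notches of its rest, its middle within 30 mm of the rest's middle, released (value of joint seat_pin above 0.0025 m and linear speed of shoe below 0.01 m/s and horizontal distance between bar and rest below 0.03 m and angle between the x axis of bar and the x axis of rest, either way round below 0.15 rad and height (world z) of bar between 0.026 and 0.034 m and linear speed of bar below 0.02 m/s); the robot touches nothing.
It fails at once if the bar pushes the shoe harder than 22 N (contact force between bar and shoe above 22 N).
It fails at once if the shoe is knocked faster than 0.15 m/s (linear speed of shoe above 0.15 m/s).
It fails at once if the robot touches the shoe itself (contact force between any of the fingers, the arm and shoe above 0.5 N).
It fails at once if a bystander is moved by more than 15 mm (distance of any of end_cover, socket, screwdriver from where it was at the start of the episode above 0.015 m).
It also fails if it takes over 64 s, if anything falls off the work surface, if the arm or the gripper's body presses on something with over 40 N, if the wrist force passes 120 N, or if a joint passes its speed limit or range.

## Working session

There is one attempt and no reset: what is moved stays moved. The work goes in short steps, Python scripts to look and compute and a shell command to move; the robot and the scene stay as the last step left them, time stands still between calls to the robot, and variables do not carry over. Pictures are saved under pics/ and viewed, at most 10 in all, crops included, and the job is handed in when it is done.

```bash
mkdir -p pics
cat > h.py <<'E'
import numpy as np, cv2
from scipy.spatial.transform import Rotation as R
from bench import read_state, get_image, camera_model, job_done
def cam(name, st=None):
    m=camera_model(name); K=np.array(m["K"],float); d=np.array(m["dist"],float)
    if "rvec" in m:
        Rm=cv2.Rodrigues(np.array(m["rvec"],float))[0]; t=np.array(m["tvec"],float).ravel()
        return K,d,Rm.T,-Rm.T@t
    H=np.array(m["hand_eye"],float); Rt=R.from_quat(st["ee_rot"]).as_matrix()
    return K,d,Rt@H[:3,:3],Rt@H[:3,3]+np.array(st["position"])
def ray(c,px):
    K,d,Rc,o=c; u=cv2.undistortPoints(np.array(px,float).reshape(-1,1,2),K,d).reshape(-1,2)
    return o,(Rc@np.c_[u,np.ones(len(u))].T).T
def plane(c,px,z):
    o,v=ray(c,px); return o+v*((z-o[2])/v[:,2])[:,None]
def cloud(c,D):
    K,d,Rc,o=c; h,w=D.shape; g=np.stack(np.meshgrid(np.arange(w),np.arange(h)),-1).reshape(-1,2)
    o,v=ray(c,g); return (o+v*D.reshape(-1,1)).reshape(h,w,3)
E
python3 - <<'E'
from h import *
s=read_state();print(s)
for n in("top","side","wrist"):
    s=read_state();i,d=get_image(n);cv2.imwrite(f"pics/{n}0.png",i);np.savez(f"{n}0.npz",i=i,d=d)
    c=cam(n,s);print(n,c[3].round(),c[2][:,2].round(2),(d>0).mean())
E
```

```text
{'clock': 0.0, 'joints': array([ 1.44562806e+00,  3.85580241e-01,  6.57893600e-03, -5.08713315e-04,
       -1.19403162e+00, -2.58572757e-01]), 'joint_vel': array([ 8.12409981e-05,  4.76320195e-05, -2.57088486e-04, -1.76531166e-04,
       -1.06250856e-03,  9.25225271e-06]), 'joint_efforts': array([ 1.10946810e-03, -3.92283905e+01,  1.88398468e+01,  4.18609142e+00,
       -4.64784389e-03, -8.67514807e-07]), 'position': array([233.7680313 , 578.97350495, 230.18752455]), 'ee_rot': array([ 9.81630713e-01, -1.90787414e-01, -1.61347618e-04,  1.13157168e-03]), 'contact_force': array([ 0.1837198 ,  0.13420519, -0.26137161]), 'wrist_torque': array([ 0.00673847, -0.01284864, -0.02104728]), 'grasp_force': 0.0, 'gripper_width': 85.704392860867}
top [ 252.  -28. 1479.] [ 0.21  0.02 -0.98] 0.9959375
side [  81. -826.  579.] [ 0.44  0.77 -0.47] 0.99601171875
wrist [302. 551. 373.] [-0.27  0.11 -0.96] 0.99594140625
```

View pics/top0.png

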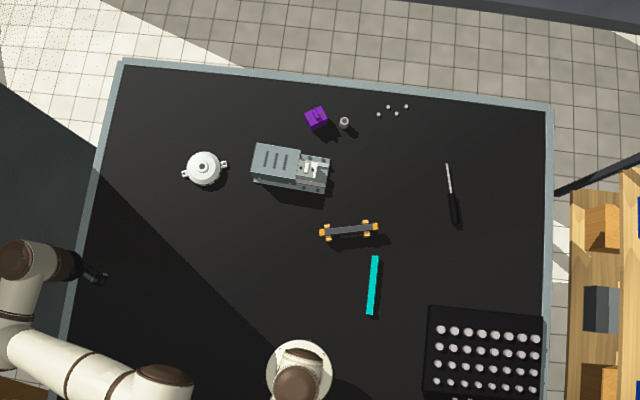

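View pics/side0.png

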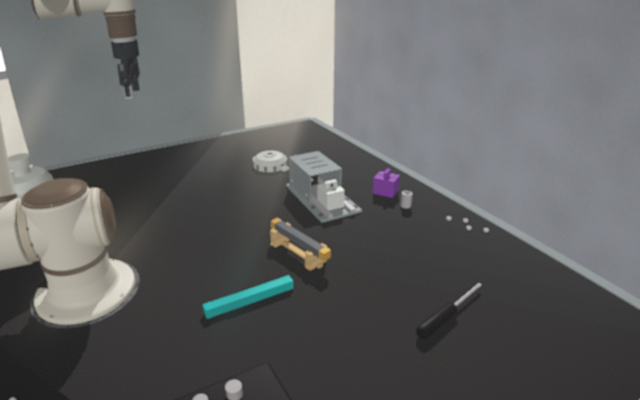

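Top view: the dark bar sits in the wooden rest at about (349,231), and the turquoise look-alike at (372,285) is rejected. The aluminium shoe is at about (313,168) in the stand, which has its guard mouth on the right. The purple look-alike at (316,118) is also rejected. The end cover is at (204,168), the socket at (344,122) and the screwdriver at (452,195). The side view agrees: bar at (298,240), shoe at (330,195). Next is one close crop and the measurements.

Run:
```python
from h import *
z=np.load("top0.npz");i,d=z["i"],z["d"];c=cam("top");P=cloud(c,d)
cv2.imwrite("pics/crop.png",cv2.resize(i[130:255,240:395],None,fx=5,fy=4.6,interpolation=cv2.INTER_CUBIC))
hsv=cv2.cvtColor(i,cv2.COLOR_BGR2HSV)
def comp(m,n,roi):
    x0,y0,x1,y1=roi;mm=np.zeros_like(m);mm[y0:y1,x0:x1]=m[y0:y1,x0:x1]
    q=P[mm>0];print(n,len(q),"med",np.median(q,0).round(1),"min",q.min(0).round(),"max",q.max(0).round())
    if len(q)>3:
        r=cv2.minAreaRect(q[:,:2].astype(np.float32));print("  rect",r)
Z=P[...,2]
comp((Z>36),"bar+rest",(310,210,390,250))
comp((Z>44),"bar top",(310,210,390,250))
comp((Z>80)&(Z<100),"guard roof",(240,130,345,200))
comp((Z>50)&(Z<66),"shoe top",(300,150,330,190))
comp((Z>66)&(Z<85),"ear",(300,150,330,190))
comp((Z>4)&(Z<24),"plate",(240,130,345,205))
```

```text
bar+rest 478 med [443.9 -93.8  48.9] min [ 252. -186.   36.] max [ 481.  -10. 1479.]
  rect ((397.50360107421875, -60.725677490234375), (126.99292755126953, 270.37054443359375), 52.228267669677734)
bar top 386 med [444.6 -95.5  49.8] min [ 252. -186.   44.] max [ 475.  -10. 1479.]
  rect ((397.50360107421875, -60.725677490234375), (126.99292755126953, 270.37054443359375), 52.228267669677734)
guard roof 1382 med [621.9 148.1  91.5] min [572.  47.  80.] max [676. 218. 100.]
  rect ((622.92724609375, 132.3305206298828), (171.2668914794922, 97.9543685913086), 86.5174331665039)
shoe top 218 med [615.8  44.2  58.3] min [590.  23.  50.] max [664.  78.  66.]
  rect ((627.63134765625, 48.07671356201172), (79.9407730102539, 50.3267707824707), 7.225759506225586)
ear 45 med [617.9  53.   74.7] min [601.  47.  67.] max [664.  77.  84.]
  rect ((634.9144897460938, 58.4437255859375), (67.63624572753906, 17.73358154296875), 18.083560943603516)
plate 1304 med [587.3  46.9   7.6] min [499. -77.   4.] max [775. 289.  24.]
  rect ((633.2100830078125, 104.15045928955078), (249.20858764648438, 343.3323974609375), 6.7346272468566895)
```

View pics/crop.png

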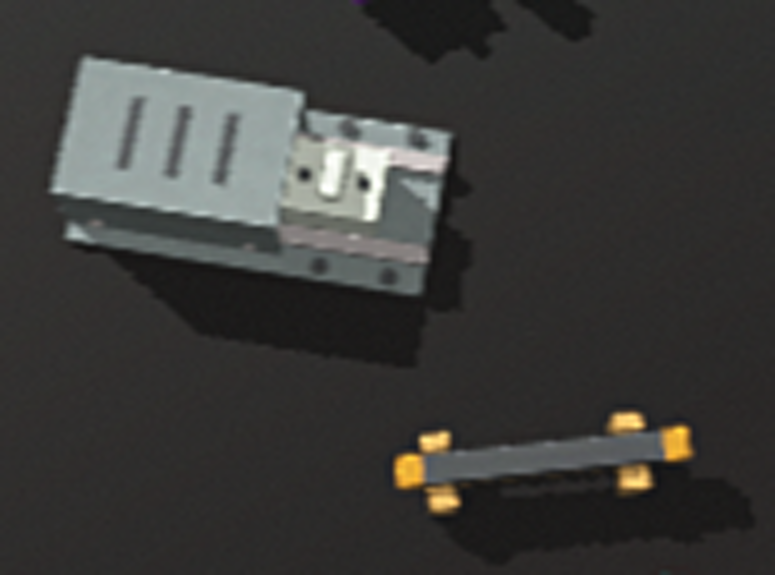

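The crop confirms the dark bar with brass ends at crop (408,470) and (678,442), lying in the wooden saddles. The silver shoe is at (340,180) between the rails. Now the poses and the first reach.

```bash
cat >> h.py <<'E'
def rel(p,yaw,st):
    "shift in tool axes & turn to TCP p with tool down and tool x at world angle yaw"
    Rt=R.from_quat(st["ee_rot"]).as_matrix(); x=np.array([np.cos(yaw),np.sin(yaw),0]);z=np.array([0,0,-1.])
    Rg=np.c_[x,np.cross(z,x),z]; return (Rt.T@(np.array(p)-st["position"])/1000).round(4),R.from_matrix(Rt.T@Rg).as_rotvec().round(4)
E
python3 - <<'E'
from h import *
c=cam("top");f=lambda l:[(240+u/5,130+v/4.6) for u,v in l]
b=plane(c,f([(395,471),(692,441)]),50);print("bar",b.round(),b.mean(0).round(1),np.linalg.norm(b[0]-b[1]),np.degrees(np.arctan2(*(b[1]-b[0])[[1,0]])))
g=plane(c,f([(303,95),(280,222),(85,57),(53,190)]),92);print("guard",g.round())
p=plane(c,f([(453,132),(418,295)]),8);print("plate",p.round())
s=plane(c,f([(390,150),(375,220)]),58);print("shoe",s.round())
d=b[1]-b[0];yaw=np.arctan2(d[1],d[0]);print("yaw",yaw)
print(rel([*(b.mean(0)[:2]),200],yaw,read_state()))
E
```

```text
bar [[ 425.  -11.   50.]
 [ 466. -190.   50.]] [ 445.3 -100.2   50. ] 183.52408993960583 -76.99159424794425
guard [[664.  75.  92.]
 [575.  78.  92.]
 [674. 212.  92.]
 [580. 218.  92.]]
plate [[673. -19.   8.]
 [553. -10.   8.]]
shoe [[641.  18.  58.]
 [592.  22.  58.]]
yaw -1.3437568159861546
(array([0.4505, 0.5506, 0.0315]), array([ 1.500e-03, -9.000e-04,  9.598e-01]))
```

```bash
python3 -m handwheel '[[0.04,0.05,0.003,0,0,0.1,1],[0.09,0.11,0.006,0,0,0.2,1],[0.45,0.55,0.03,0,0,0.96,1],[0.45,0.55,0.03,0,0,0.96,1],[0.45,0.55,0.03,0,0,0.96,1],[0.45,0.55,0.03,0,0,0.96,1],[0.45,0.55,0.03,0,0,0.96,1],[0.45,0.55,0.03,0,0,0.96,1],[0.45,0.55,0.03,0,0,0.96,1],[0.45,0.55,0.03,0,0,0.96,1]]'
python3 - <<'E'
from h import *
b=np.array([445.3,-100.2]);print(rel([*b,200],-1.3438,read_state()))
E
```

```text
clock: 1.4
position: [419.9, -18.6, 205.1]
ee_rot: [0.783, -0.622, 0.0, -0.0]
contact_force: [1.6, 0.8, 1.1]
gripper_width: 85.1
grasp_force: 0.0
(array([ 0.0852, -0.0063,  0.0051]), array([-0.0011,  0.0001,  0.0005]))
```

```bash
python3 -m handwheel '[[0.05,-0.003,0.003,0,0,0,1],[0.085,-0.006,0.005,0,0,0,1],[0.085,-0.006,0.005,0,0,0,1]]'
python3 - <<'E'
from h import *
s=read_state();i,d=get_image("wrist");cv2.imwrite("pics/w1.png",i);np.savez("w1.npz",i=i,d=d,q=s["ee_rot"],p=s["position"])
c=cam("wrist",s);P=cloud(c,d);Z=P[...,2];print(s["position"],s["contact_force"])
m=((Z>45)&(Z<56)).astype(np.uint8);n,l,st,ce=cv2.connectedComponentsWithStats(m);k=1+np.argmax(st[1:,4])
q=P[l==k];r=cv2.minAreaRect(q[:,:2].astype(np.float32));print(st[k],r,np.median(q[:,2]))
E
```

```text
clock: 1.78
position: [444.6, -100.0, 199.3]
ee_rot: [0.781, -0.624, -0.001, 0.001]
contact_force: [-0.2, 0.1, -0.1]
gripper_width: 85.1
grasp_force: 0.0
[ 444.60746171 -100.0051022   199.27323252] [-0.21243255  0.101085   -0.1284176 ]
[ 308   71   25  198 4423] ((447.5233154296875, -98.90438842773438), (19.738378524780273, 180.65245056152344), 13.066871643066406) 50.624082800869076
```

View pics/w1.png

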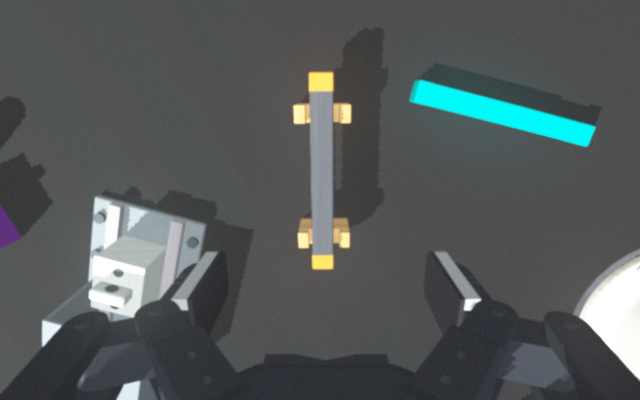

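Wrist view: the bar is upright at (321,170) in its saddles, the shoe is at the lower left (130,270) and the turquoise bar at (500,112). The bar measures 180.7 x 19.7 mm at (447.5, -98.9), yaw -76.9°. Next is the descent.

Run:
```python
from h import *
s=read_state();print(rel([447.5,-98.9,26],np.radians(-76.93),s))
z=np.load("w1.npz");c=cam("wrist",dict(ee_rot=z["q"],position=z["p"]));P=cloud(c,z["d"]);Z=P[...,2]
S=np.zeros(Z.shape,bool);S[190:330,60:215]=1
for n,lo,hi in(("shoetop",55,62),("plate",4,11)):
    m=(S&(Z>lo)&(Z<hi)&(P[...,0]>540)&(P[...,0]<690)).astype(np.uint8);k,l,st,_=cv2.connectedComponentsWithStats(m);k=1+np.argmax(st[1:,4]);q=P[(l==k)] if n=="shoetop" else P[m>0]
    print(n,len(q),cv2.minAreaRect(q[:,:2].astype(np.float32)),q.min(0).round(),q.max(0).round(),np.median(q,0).round(1))
print(plane(c,[(96,197),(206,223)],8).round(1))
```

```text
(array([ 0.0006, -0.0033,  0.1734]), array([ 0.0012,  0.0003, -0.0038]))
shoetop 1982 ((619.2086181640625, 50.9866943359375), (62.800594329833984, 51.022499084472656), 87.0284194946289) [592.  19.  55.] [645.  81.  62.] [615.1  40.   58.6]
plate 3397 ((619.7293090820312, 61.89756774902344), (153.3538360595703, 120.51705932617188), 86.62891387939453) [556. -17.   4.] [681. 137.  11.] [617.9   7.9   8.5]
[[673.1 -15.9   8. ]
 [554.5 -13.    8. ]]
```

```bash
python3 -m handwheel '[[-0.0003,0.003,0.03,0,0,0,1],[-0.0003,0.003,0.07,0,0,0,1],[-0.0003,0.003,0.11,0,0,0,1],[-0.0003,0.003,0.14,0,0,0,1],[-0.0003,0.003,0.16,0,0,0,1],[-0.0003,0.003,0.173,0,0,0,1],[-0.0003,0.003,0.173,0,0,0,1]]'; python3 -c "
from h import *
print(rel([447.5,-98.9,26],np.radians(-76.93),read_state()))"
```

```text
clock: 2.7
position: [441.3, -98.0, 26.5]
ee_rot: [0.783, -0.622, -0.001, 0.001]
contact_force: [-0.4, -0.5, -0.3]
gripper_width: 85.5
grasp_force: 0.0
(array([ 0.0023, -0.0059,  0.0005]), array([ 0.0015,  0.0001, -0.    ]))
```

```bash
python3 -m handwheel '[[0.002,-0.006,0,0,0,0,1],[0.002,-0.006,0,0,0,0,1],[0.002,-0.006,0,0,0,0,-1],[0.002,-0.006,0,0,0,0,-1],[0.002,-0.006,0,0,0,0,-1],[0.002,-0.006,0,0,0,0,-1],[0.002,-0.006,0,0,0,0,-1],[0.002,-0.006,0,0,0,0,-1],[0.002,-0.006,0,0,0,0,-1]]'
```

```text
clock: 3.82
position: [448.1, -99.1, 27.2]
ee_rot: [0.783, -0.622, 0.0, -0.0]
contact_force: [-0.6, 0.9, 5.3]
gripper_width: 18.9
grasp_force: 59.4
```

```bash
python3 -m handwheel '[[0,0,-0.01,0,0,0,-1],[0,0,-0.03,0,0,0,-1],[0,0,-0.06,0,0,0,-1],[0,0,-0.06,0,0,0,-1],[0,0,-0.06,0,0,0,-1]]'; python3 -c "
from h import *
s=read_state();print(s['contact_force'],s['wrist_torque'])
print(rel([609.1,-94.8,85],np.radians(-93.7),s))"
```

```text
clock: 4.45
position: [447.0, -99.1, 86.3]
ee_rot: [0.782, -0.623, -0.001, 0.0]
contact_force: [1.0, 0.1, -2.7]
gripper_width: 18.8
grasp_force: 58.9
[ 0.96348841  0.08661104 -2.71052969] [-0.05603428  0.01563716 -0.04890091]
(array([ 0.0322, -0.159 ,  0.0011]), array([0.0015, 0.0004, 0.2909]))
```

```bash
python3 -m handwheel '[[0.006,-0.03,0,0,0,0.06,-1],[0.015,-0.075,0,0,0,0.14,-1],[0.025,-0.12,0,0,0,0.22,-1],[0.032,-0.159,0.001,0.001,0,0.29,-1],[0.032,-0.159,0.03,0.001,0,0.29,-1],[0.032,-0.159,0.055,0.001,0,0.29,-1],[0.032,-0.159,0.055,0.001,0,0.29,-1],[0.032,-0.159,0.055,0.001,0,0.29,-1]]'
python3 - <<'E'
from h import *
s=read_state();print(s['contact_force'],rel([609.1,-94.8,30],np.radians(-93.7),s))
s=read_state();i,d=get_image("side");cv2.imwrite("pics/s1.png",cv2.resize(i[120:280,220:420],(800,600)))
E
```

```text
clock: 5.45
position: [610.2, -94.6, 31.9]
ee_rot: [-0.685, 0.729, -0.0, 0.0]
contact_force: [0.4, 0.5, -1.3]
gripper_width: 18.9
grasp_force: 59.1
[ 0.36628854  0.50434002 -1.28438033] (array([0.0003, 0.0011, 0.0019]), array([-0.0008, -0.0002,  0.002 ]))
```

View pics/s1.png

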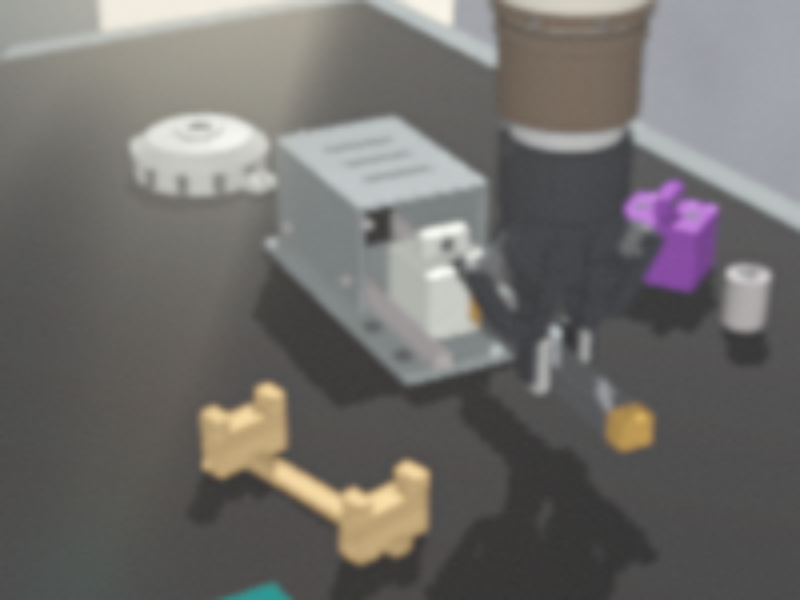

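The bar's brass end is at (475,310), just short of the shoe's near face at (450,300), and the empty rest is at (315,470). Next is a gentle approach to contact.

```bash
python3 -m handwheel '[[-0.004,0.001,0.001,0,0,0,-1],[-0.009,0.001,0.001,0,0,0,-1],[-0.014,0.001,0.001,0,0,0,-1],[-0.017,0.001,0.001,0,0,0,-1],[-0.019,0.001,0.001,0,0,0,-1],[-0.021,0.001,0.001,0,0,0,-1],[-0.023,0.001,0.001,0,0,0,-1],[-0.025,0.001,0.001,0,0,0,-1]]'
python3 -m handwheel '[[-0.002,0,0,0,0,0,-1],[-0.004,0,0,0,0,0,-1],[-0.006,0,0,0,0,0,-1],[-0.008,0,0,0,0,0,-1]]'
```

```text
clock: 6.5
position: [610.6, -69.4, 30.9]
ee_rot: [-0.684, 0.729, -0.0, 0.0]
contact_force: [0.3, 1.2, -1.7]
gripper_width: 18.7
grasp_force: 59.1
clock: 7.0
position: [611.0, -61.7, 30.9]
ee_rot: [-0.684, 0.729, -0.0, 0.0]
contact_force: [-0.3, -4.3, -1.4]
gripper_width: 18.9
grasp_force: 59.2
```

Contact was made at about 5 N of drag. The stop cannot be closer than about 54 mm ahead, so first come steady taps with margin.

```bash
python3 -m handwheel '[[-0.002,0,0,0,0,0,-1],[-0.005,0,0,0,0,0,-1],[-0.008,0,0,0,0,0,-1],[-0.011,0,0,0,0,0,-1],[-0.014,0,0,0,0,0,-1],[-0.017,0,0,0,0,0,-1],[-0.020,0,0,0,0,0,-1],[-0.022,0,0,0,0,0,-1]]'
```

```text
clock: 8.0
position: [612.5, -39.3, 31.0]
ee_rot: [-0.685, 0.729, -0.0, 0.0]
contact_force: [-0.4, -3.8, -2.5]
gripper_width: 18.9
grasp_force: 59.2
```

```bash
python3 -m handwheel '[[-0.002,0,0,0,0,0,-1],[-0.005,0,0,0,0,0,-1],[-0.008,0,0,0,0,0,-1],[-0.011,0,0,0,0,0,-1],[-0.014,0,0,0,0,0,-1],[-0.017,0,0,0,0,0,-1],[-0.020,0,0,0,0,0,-1],[-0.022,0,0,0,0,0,-1],[-0.022,0,0,0,0,0,-1]]'
python3 - <<'E'
from h import *
s=read_state();print(s['contact_force'],s['position'])
c=cam("top");i,d=get_image("top");cv2.imwrite("pics/t2.png",cv2.resize(i[130:210,240:350],None,fx=7,fy=7,interpolation=cv2.INTER_CUBIC))
E
```

```text
clock: 9.12
position: [614.0, -17.2, 30.9]
ee_rot: [-0.685, 0.729, -0.0, 0.001]
contact_force: [0.2, -2.1, -2.3]
gripper_width: 18.8
grasp_force: 59.2
[ 0.15796879 -2.13296374 -2.30106149] [613.96111341 -17.17868316  30.92183509]
```

View pics/t2.png

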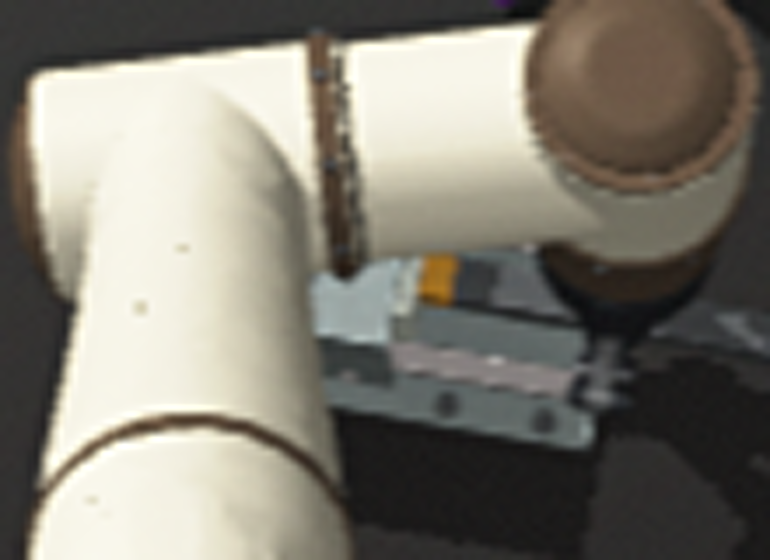

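The brass end at (440,280) sits on the shoe's near face at (405,295), just outside the guard mouth at (390,300). From here I use small taps and read the force after each one.

```bash
python3 -m handwheel '[[-0.001,0,0,0,0,0,-1],[-0.003,0,0,0,0,0,-1],[-0.005,0,0,0,0,0,-1],[-0.006,0,0,0,0,0,-1]]'
```

```text
clock: 9.68
position: [614.3, -11.5, 31.0]
ee_rot: [-0.685, 0.729, -0.0, 0.0]
contact_force: [0.3, -4.0, -2.8]
gripper_width: 18.8
grasp_force: 59.2
```

```bash
python3 -m handwheel '[[-0.001,0,0,0,0,0,-1],[-0.002,0,0,0,0,0,-1]]'
```

```text
clock: 9.93
position: [614.4, -9.6, 30.9]
ee_rot: [-0.684, 0.729, -0.0, 0.0]
contact_force: [-0.6, -4.1, -1.9]
gripper_width: 18.4
grasp_force: 59.2
```

```bash
python3 -m handwheel '[[-0.001,0,0,0,0,0,-1],[-0.002,0,0,0,0,0,-1]]'
```

```text
clock: 10.18
position: [614.6, -7.6, 31.0]
ee_rot: [-0.684, 0.729, -0.0, 0.0]
contact_force: [0.1, -4.4, -2.5]
gripper_width: 18.8
grasp_force: 59.2
```

```bash
python3 -m handwheel '[[-0.001,0,0,0,0,0,-1],[-0.002,0,0,0,0,0,-1]]'
```

```text
clock: 10.42
position: [614.6, -5.6, 30.9]
ee_rot: [-0.685, 0.729, -0.0, 0.0]
contact_force: [-0.7, -3.2, -2.6]
gripper_width: 18.8
grasp_force: 59.2
```

```bash
python3 -m handwheel '[[-0.001,0,0,0,0,0,-1],[-0.002,0,0,0,0,0,-1]]'
```

```text
clock: 10.68
position: [614.8, -3.6, 31.0]
ee_rot: [-0.684, 0.729, -0.0, 0.0]
contact_force: [-0.5, -4.4, -2.1]
gripper_width: 18.7
grasp_force: 59.2
```

```bash
python3 -m handwheel '[[-0.001,0,0,0,0,0,-1],[-0.002,0,0,0,0,0,-1]]'
```

```text
clock: 10.92
position: [614.9, -1.5, 30.9]
ee_rot: [-0.684, 0.729, -0.0, 0.0]
contact_force: [-0.3, -3.6, -2.8]
gripper_width: 19.0
grasp_force: 59.2
```

```bash
python3 -m handwheel '[[-0.001,0,0,0,0,0,-1],[-0.002,0,0,0,0,0,-1]]'
```

```text
clock: 11.18
position: [615.0, 0.4, 31.0]
ee_rot: [-0.684, 0.729, -0.0, 0.0]
contact_force: [0.5, -3.8, -2.6]
gripper_width: 18.6
grasp_force: 59.2
```

```bash
python3 -m handwheel '[[-0.001,0,0,0,0,0,-1],[-0.002,0,0,0,0,0,-1]]'
```

```text
clock: 11.42
position: [615.2, 2.4, 31.0]
ee_rot: [-0.684, 0.729, -0.0, 0.0]
contact_force: [-1.4, -3.9, -2.0]
gripper_width: 19.1
grasp_force: 59.2
```

```bash
python3 -m handwheel '[[-0.001,0,0,0,0,0,-1],[-0.002,0,0,0,0,0,-1]]'
```

```text
clock: 11.68
position: [615.3, 4.4, 31.0]
ee_rot: [-0.684, 0.729, -0.0, 0.0]
contact_force: [-1.0, -3.8, -3.2]
gripper_width: 18.7
grasp_force: 59.2
```

```bash
python3 -m handwheel '[[-0.001,0,0,0,0,0,-1],[-0.002,0,0,0,0,0,-1]]'
```

```text
clock: 11.92
position: [615.4, 6.4, 30.9]
ee_rot: [-0.684, 0.729, -0.0, 0.0]
contact_force: [-0.5, -4.3, -2.0]
gripper_width: 18.6
grasp_force: 59.2
```

```bash
python3 -m handwheel '[[-0.001,0,0,0,0,0,-1],[-0.002,0,0,0,0,0,-1]]'
```

```text
clock: 12.18
position: [615.5, 8.4, 30.9]
ee_rot: [-0.684, 0.729, -0.0, 0.0]
contact_force: [-0.5, -4.7, -1.3]
gripper_width: 18.9
grasp_force: 59.2
```

```bash
python3 -m handwheel '[[-0.001,0,0,0,0,0,-1],[-0.002,0,0,0,0,0,-1]]'
```

```text
clock: 12.42
position: [615.7, 10.4, 30.9]
ee_rot: [-0.684, 0.729, -0.0, 0.0]
contact_force: [-0.5, -3.8, -2.2]
gripper_width: 19.1
grasp_force: 59.2
```

```bash
python3 -m handwheel '[[-0.001,0,0,0,0,0,-1],[-0.002,0,0,0,0,0,-1]]'
```

```text
clock: 12.68
position: [615.8, 12.4, 31.0]
ee_rot: [-0.684, 0.729, -0.0, 0.0]
contact_force: [0.1, -3.6, -2.3]
gripper_width: 18.8
grasp_force: 59.2
```

```bash
python3 -m handwheel '[[-0.001,0,0,0,0,0,-1],[-0.002,0,0,0,0,0,-1]]'
```

```text
clock: 12.92
position: [615.9, 14.4, 31.0]
ee_rot: [-0.684, 0.729, -0.0, 0.0]
contact_force: [-1.0, -3.6, -2.2]
gripper_width: 18.7
grasp_force: 59.2
```

```bash
python3 -m handwheel '[[-0.001,0,0,0,0,0,-1],[-0.002,0,0,0,0,0,-1]]'
```

```text
clock: 13.18
position: [616.1, 16.4, 30.9]
ee_rot: [-0.684, 0.729, -0.0, 0.0]
contact_force: [-0.2, -4.4, -3.2]
gripper_width: 19.0
grasp_force: 59.2
```

```bash
python3 -m handwheel '[[-0.001,0,0,0,0,0,-1],[-0.002,0,0,0,0,0,-1]]'
```

```text
clock: 13.42
position: [616.2, 18.4, 30.9]
ee_rot: [-0.684, 0.729, -0.0, 0.0]
contact_force: [0.3, -4.2, -1.9]
gripper_width: 18.8
grasp_force: 59.2
```

```bash
python3 -m handwheel '[[-0.001,0,0,0,0,0,-1],[-0.002,0,0,0,0,0,-1]]'
```

```text
clock: 13.68
position: [616.3, 20.2, 31.0]
ee_rot: [-0.684, 0.729, -0.0, 0.0]
contact_force: [-0.5, -6.2, -1.7]
gripper_width: 18.9
grasp_force: 59.2
```

The force rose and the position lagged, which may be the stop. A half-size tap will confirm it.

```bash
python3 -m handwheel '[[-0.0005,0,0,0,0,0,-1],[-0.001,0,0,0,0,0,-1]]'
```

```text
clock: 13.92
position: [616.3, 20.6, 31.0]
ee_rot: [-0.684, 0.729, -0.001, -0.0]
contact_force: [1.0, -8.2, -1.8]
gripper_width: 18.7
grasp_force: 59.2
```

It is the stop: force climbed to 8.2 N and the tap advanced only 0.4 of 1 mm. I'll hold briefly, then withdraw.

```bash
python3 -m handwheel '[[0,0,0,0,0,0,-1],[0,0,0,0,0,0,-1],[0.002,0,0,0,0,0,-1],[0.01,0,0,0,0,0,-1],[0.03,0,0,0,0,0,-1],[0.07,0,0,0,0,0,-1],[0.115,0,0,0,0,0,-1],[0.125,0,-0.03,0,0,0,-1],[0.125,0,-0.055,0,0,0,-1],[0.125,0,-0.055,0,0,0,-1]]'; python3 -c "
from h import *
s=read_state();print(s['contact_force'],rel([448,-99.1,86],np.radians(-76.93),s))"
```

```text
clock: 15.18
position: [609.8, -104.5, 88.1]
ee_rot: [-0.684, 0.729, -0.002, 0.002]
contact_force: [-0.5, -0.1, -2.1]
gripper_width: 19.1
grasp_force: 59.3
[-0.52074193 -0.14853541 -2.09063306] (array([0.005 , 0.1619, 0.0011]), array([-6.500e-03, -1.000e-04, -2.921e-01]))
```

```bash
python3 -m handwheel '[[0.001,0.04,0,0,0,-0.07,-1],[0.002,0.08,0,0,0,-0.15,-1],[0.004,0.125,0,0,0,-0.22,-1],[0.005,0.162,0.001,0,0,-0.292,-1],[0.005,0.162,0.001,0,0,-0.292,-1],[0.005,0.162,0.001,0,0,-0.292,-1],[0.005,0.162,0.001,0,0,-0.292,-1]]'
python3 - <<'E'
from h import *
s=read_state();print(s['contact_force'],rel([448,-99.1,27.2],np.radians(-76.93),s))
i,d=get_image("wrist");c=cam("wrist",s);P=cloud(c,d);Z=P[...,2]
cv2.imwrite("pics/w3.png",i)
h=cv2.cvtColor(i,cv2.COLOR_BGR2HSV);m=(cv2.inRange(h,(8,90,80),(32,255,255))>0)&(Z>90)&(Z<125)
print("brass",m.sum(),np.median(P[m],0) if m.any() else None, cv2.minAreaRect(P[m][:,:2].astype(np.float32)) if m.any() else None)
E
```

```text
clock: 16.05
position: [447.5, -98.2, 84.6]
ee_rot: [0.783, -0.622, 0.001, -0.001]
contact_force: [0.0, -0.1, -2.4]
gripper_width: 18.6
grasp_force: 59.4
[ 0.04087    -0.05520022 -2.358527  ] (array([ 0.001 , -0.0002,  0.0574]), array([-0.0015, -0.0002,  0.0008]))
brass 2906 [ 465.28786846 -178.55080473  108.01789599] ((464.3072814941406, -173.9264678955078), (20.637737274169922, 25.011337280273438), 12.19906997680664)
```

View pics/w3.png

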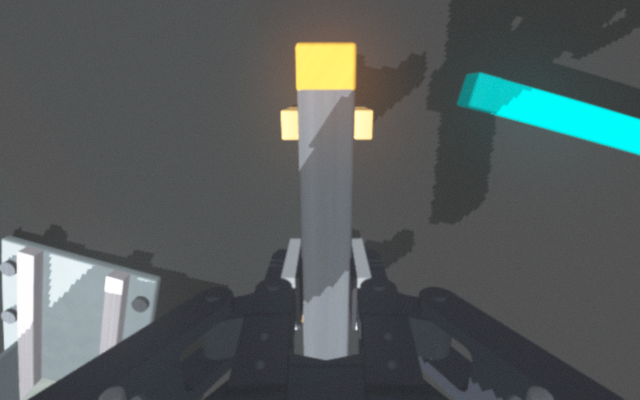

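The bar is straight above the rest (saddle lips on both sides at (290,124) and (363,124)) with no visible slip in the grip. Next it is lowered.

```bash
python3 -m handwheel '[[0.001,0,0.02,0,0,0,-1],[0.001,0,0.038,0,0,0,-1],[0.001,0,0.048,0,0,0,-1],[0.001,0,0.053,0,0,0,-1],[0.001,0,0.056,0,0,0,-1],[0.001,0,0.057,0,0,0,-1],[0.001,0,0.057,0,0,0,-1]]'
```

```text
clock: 16.98
position: [447.0, -99.2, 28.1]
ee_rot: [0.783, -0.622, 0.001, -0.001]
contact_force: [0.1, 0.2, -2.5]
gripper_width: 18.9
grasp_force: 59.4
```

```bash
python3 -m handwheel '[[0,0,0.0006,0,0,0,-1],[0,0,0.0012,0,0,0,-1],[0,0,0.0012,0,0,0,-1]]'
```

```text
clock: 17.35
position: [446.9, -99.2, 27.2]
ee_rot: [0.783, -0.622, 0.001, -0.001]
contact_force: [-2.1, 1.0, 3.7]
gripper_width: 18.8
grasp_force: 60.3
```

Contact with the notch floor. Now open the gripper and lift away.

```bash
python3 -m handwheel '[[0,0,0,0,0,0,1],[0,0,0,0,0,0,1],[0,0,0,0,0,0,1],[0,0,0,0,0,0,1],[0,0,0,0,0,0,1],[0,0,0,0,0,0,1],[0,0,-0.03,0,0,0,1],[0,0,-0.08,0,0,0,1],[0,0,-0.14,0,0,0,1],[0,0,-0.173,0,0,0,1]]'
python3 - <<'E'
from h import *
s=read_state();i,d=get_image("wrist");c=cam("wrist",s);P=cloud(c,d);Z=P[...,2];print(s["position"],s["contact_force"])
m=((Z>45)&(Z<56)).astype(np.uint8);n,l,st,ce=cv2.connectedComponentsWithStats(m);k=1+np.argmax(st[1:,4])
q=P[l==k];print(st[k],cv2.minAreaRect(q[:,:2].astype(np.float32)),np.median(q[:,2]));cv2.imwrite("pics/w4.png",i)
E
```

```text
clock: 18.6
position: [447.5, -99.2, 202.9]
ee_rot: [0.783, -0.622, 0.002, -0.002]
contact_force: [0.3, -0.1, 0.4]
gripper_width: 85.1
grasp_force: 0.0
[447.51241723 -99.21254646 202.90126798] [ 0.29563682 -0.12713361  0.42387141]
[ 315   72   25  195 4348] ((446.0574035644531, -99.01974487304688), (20.265026092529297, 179.7591094970703), 13.281075477600098) 50.60575069516304
```

View pics/w4.png

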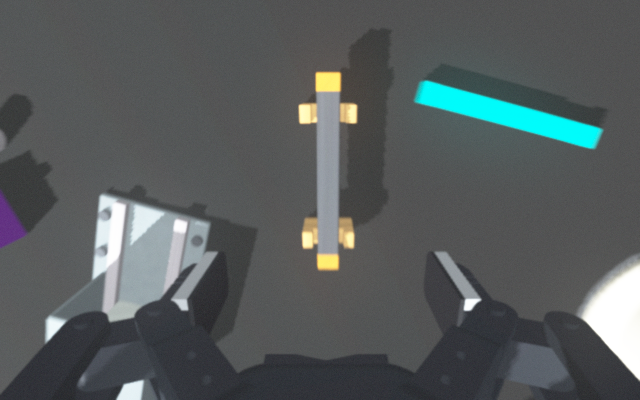

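The bar at (328,170) lies level in both notches, at (446,-99) with its top at 50.6 mm as at the start. The open rails at (150,250) are clear and the gripper is free. Handing in.

```bash
python3 -c "
from bench import job_done;print(job_done())"
```

```text
the job is handed in; nothing more can be done
None
```

I handed the job in at about 18.7 s, and the verdict isn't shown to me: the shoe went up to the hidden stop, felt as a rise from about 4 N to 8 N, and the bar is back in both notches of its rest and released.

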